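# Press-test three reagent syringes and reject the blocked one

## Robot

A 6-joint arm with a two-finger parallel gripper is mounted at the origin on the work surface. World frame = base frame: x ahead of the robot, y to its left, z up, the work surface at z = 0. Lengths are in m, angles in rad, forces in N, time in s.
With the tool pointing down it reaches from about 0.35 to 0.8 m from the base axis. Payload 7.3 kg.
Tool frame: the origin (TCP) lies midway between the tips of the shut fingers; the grasp point (between the pads) lies 19 mm behind it; x points along the fingers, y is the direction in which the jaws open and shut, and the axes are right-handed (so a half turn about x gives the same grasp; the last joint's range is limited). The gripper opens to 85 mm and grips with 20 to 120 N. Pads are 22 mm wide; open, the fingers measure 114 mm over their backs; the gripper's body (76 mm by 85 mm) begins 54 mm behind the grasp point. The pads swing forward as they close: fully open they stand 13 mm farther back than shut.
Start: joints at [1.081, 0.342, 1.524, -0, 1.275, -0.146], TCP at [0.177, 0.494, 0.231] pointing down, gripper open.
Joint ranges: [-2.53, 2.53], [-0.77, 2.02], [0.04, 2.7], [-1, 4.14], [0.28, 2.66], [-3.11, 3.11]. Speed limits (rad/s): [2.57, 2.57, 3.14, 3.14, 3.14, 3.14].

## Interface

Orientations are given as a unit quaternion [x, y, z, w].
In Python, from bench import get_state, camera, finish_job, spot_in gives the robot as it stands. The module is installed in compiled form; this text tells all that it offers.
- The arm moves only by the shell command python3 -m creep 'ROWS'. ROWS is JSON, a list of rows, each a list of 5 numbers: the opening, from 0 (shut) to 1 (fully open), then the shift along the tool's x, y, z in cm, then the turn about the tool's x in rad. A call has 1 to 20 rows; each row shifts and turns the commanded pose from where the row before left it, along the tool's axes as they then stand; what a row does not reach is not made up. A row lasts 1/8 s, in which the tool goes at most 62.5 mm and 10.7 degrees, less where a joint would pass 70% of its speed; a pose out of reach is approached as far as the arm can. A call is refused whole if a number of a shift passes 6.25 or a number of a turn 0.188, either way. A call with a gripper value outside its range is refused whole. The fingers move at their own pace and stop on an object; the grip force is fixed at half the most. Time passes only in rows, so rows that do not move let the fingers close. It gives the time, the measured TCP pose, the force and the opening at its end, in the units of the state.
- get_state(): the state, without advancing time (a new reading comes with each control period).
- camera(name): name is "scene" or "top" or "wrist"; returns a dict with "color" (480x640x3 uint8, red, green, blue), "intrinsics" (3x3 intrinsics, pixels), "dist" ([k1, k2, p1, p2, k3] as OpenCV has them; the pictures are not rectified), "rvec" (rotation vector, rad) and "tvec" (3), from world to camera coordinates, as OpenCV has them; the wrist camera has in their place "T_tool_cam" (4x4, takes a point from camera to tool coordinates, whose origin is the TCP and whose axes are the tool frame's). Camera axes: x right, y down, z forward; pixel columns grow to the right and rows downward; lengths in m; the calibration is good to about 2 mm. A picture is of the moment at which its call begins: read the wrist's pose just before it. There is no depth.
- finish_job(): hands the job in, once; it reports no verdict.
Trained networks look in a picture, given as the dict that the camera call returned (one of the last four; its "shot" number tells which), for a name from the list of things; names that differ only in an ending like _2 or _b are one class to them, and where a whole thing is asked for, a point or a joint stands for the part that bears it (a point fixed in the world has none). Each returns a list of dicts, best first, with "confidence" (0 to 1); they miss things now and then, are a little off and sometimes report something else, mostly with a low value. They report only what shows in the picture. A call takes as long as a camera call. They do not tell look-alikes from the thing itself.
- spot_in(picture, target): "xy" ([column, row] in pixels, amid what is visible of it).
The state is a dict: "clock": time; "q": joint angles; "joint_velocities": joint speeds; "effort": joint torques, N m; "eef_pos": TCP position; "ee_rot": TCP orientation; "force": force on the tool from outside, world axes, zero at the start; "torque": the same for the moment, N m; "width": opening from 0.0 (shut) to 1.0 (fully open).
Only numpy, scipy, OpenCV 4.12 (cv2) and the standard library are available. Lean on these libraries where they do the work, as an engineer would, in place of code of your own. Each camera call takes 0.05 s, during which the arm holds its last target.

## Task

Press-test the three amber syringes in the grey rack: push each plunger down gently and leave it fully home, with its syringe still standing in the rack. One of the three is blocked: its resistance rises part-way, so stop there without forcing it (never more than 25 N on a plunger), lift that syringe out by its barrel with the plunger left where it stopped, and set it down gently, standing in the red reject pot. Do not disturb the bottles or the beaker.

Things in the scene. Friction and masses are not known exactly. Their poses are not given: they have to be found in the camera images.
- rack: Grey plastic block, 80 mm (its x) by 230 mm (its y) by 45 mm tall, fixed to the bench. Origin: centre of its underside. Three round blind holes, 31 mm in diameter and 35 mm deep, in a row along its y at -70, 0 and +70 mm, each holding one syringe.
- reject_pot: Red open square pot, 74 by 74 mm outside, 50 mm tall, walls and floor 5 mm thick (inside 64 by 64 mm), fixed to the bench. Origin: centre of its underside; sides along its x and y. A syringe fits in standing or leaning a little.
- syringe_1: One of three look-alike loose syringes, each upright in one of the rack's holes (which one varies). Opaque amber round barrel, 28 mm in diameter, 90 mm tall, 120 g, white cap on top (to 91.5 mm). Origin: centre of its flat underside, z up along the barrel; 10 mm above the bench in the rack, where the barrel's top 55 mm stands clear. Its own yaw means nothing.
- syringe_2: One of three look-alike loose syringes, each upright in one of the rack's holes (which one varies). Opaque amber round barrel, 28 mm in diameter, 90 mm tall, 120 g, white cap on top (to 91.5 mm). Origin: centre of its flat underside, z up along the barrel; 10 mm above the bench in the rack, where the barrel's top 55 mm stands clear. Its own yaw means nothing.
- syringe_3: One of three look-alike loose syringes, each upright in one of the rack's holes (which one varies). Opaque amber round barrel, 28 mm in diameter, 90 mm tall, 120 g, white cap on top (to 91.5 mm). Origin: centre of its flat underside, z up along the barrel; 10 mm above the bench in the rack, where the barrel's top 55 mm stands clear. Its own yaw means nothing.
- plunger_1: Plunger of syringe_1: blue round thumb pad, 22 mm in diameter, 4 mm thick, on a rod. Origin: centre of the pad's top, 128 mm above the syringe's origin when fully out, 98 mm when fully home (30 mm stroke; pad 2.5 mm over the cap). Starts 0 to 5 mm in; stays where left. Sound ones slide at a steady 2 to 4 N, then at home the force climbs about 4 N a mm.
- plunger_2: Plunger of syringe_2: blue round thumb pad, 22 mm in diameter, 4 mm thick, on a rod. Origin: centre of the pad's top, 128 mm above the syringe's origin when fully out, 98 mm when fully home (30 mm stroke; pad 2.5 mm over the cap). Starts 0 to 5 mm in; stays where left. The blocked one slides at 2 to 4 N, but 15 mm in the force climbs about 4 N a mm.
- plunger_3: Plunger of syringe_3: blue round thumb pad, 22 mm in diameter, 4 mm thick, on a rod. Origin: centre of the pad's top, 128 mm above the syringe's origin when fully out, 98 mm when fully home (30 mm stroke; pad 2.5 mm over the cap). Starts 0 to 5 mm in; stays where left. More than 25 N breaks it, blocked or home.
- eluent_bottle: Bystander, to be left where it is. Origin: centre of its underside. Small amber bottle, 44 mm in diameter, 75 mm tall.
- beaker: Bystander, to be left where it is. Origin: centre of its underside. White open ceramic beaker, 64 mm in diameter at the rim, 75 mm tall.
- solvent_1: Bystander, to be left where it is. Origin: centre of its underside. Large amber solvent bottle, 96 mm in diameter, 210 mm tall, standing in a white tray off to the robot's left.
- solvent_2: Bystander, to be left where it is. Origin: centre of its underside. Large amber solvent bottle like the other, in the same tray.
Things that resemble listed ones, but are neither listed nor needed, are in the scene too. Leave any yellow look-alike of the syringe_1 alone.

How it is judged:
By the outcome, as a careful person would: the job done as asked, in the order asked, and still so for the second after the job is handed in, with the robot touching nothing.
It also fails if it takes over 72 s, if anything falls off the work surface, if the arm or the gripper's body presses on something with over 40 N, if the wrist force passes 120 N, or if a joint passes its speed limit or range.

## Working session

There is one attempt and no reset: what is moved stays moved. The work goes in short steps, Python scripts to look and compute and a shell command to move; the robot and the scene stay as the last step left them, time stands still between calls to the robot, and variables do not carry over. Pictures are saved under pics/ and viewed, and the job is handed in when it is done.

```bash
mkdir -p pics; ls
python3 - <<'E'
from bench import *
import cv2
s=get_state();print(s)
for n in ["scene","top","wrist"]:
    c=camera(n)
    cv2.imwrite(f"pics/{n}0.png",c["color"][:,:,::-1])
    print(n,c["intrinsics"],c["dist"],c.get("rvec"),c.get("tvec"),c.get("T_tool_cam"))
    for t in ["plunger_1","syringe_1","rack","reject_pot","eluent_bottle","beaker","solvent_1"]:
        print(t,[(d["xy"],round(d["confidence"],2)) for d in spot_in(c,t)])
E
```

```text
pics
{'clock': 0.0, 'q': array([ 1.08100537e+00,  3.42713706e-01,  1.52501454e+00,  7.41436108e-06,
        1.27540498e+00, -1.46005817e-01]), 'joint_velocities': array([-0.00066689, -0.00162687,  0.000191  ,  0.00090603,  0.00070847,
       -0.00055766]), 'effort': array([ 2.48309980e-04, -4.33690703e+01, -2.46013570e+01, -2.04365288e-04,
        7.97870394e-03, -2.61091586e-06]), 'eef_pos': array([0.17674197, 0.49392942, 0.23063151]), 'ee_rot': array([ 0.12043285,  0.69685831, -0.12146604,  0.69651305]), 'force': array([ 0.26429584, -0.19503399,  0.24064445]), 'torque': array([0.003495  , 0.00781972, 0.00026832]), 'width': 0.9999563896318672}
scene [[570.06387215   0.         310.5157568 ]
 [  0.         570.06387215 239.9252556 ]
 [  0.           0.           1.        ]] [0.03438409 0.         0.         0.         0.        ] [ 0.96202726  2.34379397 -1.15763134] [ 0.30521773 -0.2029488   1.642772  ] None
plunger_1 [([268.0, 194.5], 0.64), ([287.4, 211.9], 0.59), ([234.7, 213.3], 0.52)]
syringe_1 [([272.5, 210.0], 0.79), ([288.6, 228.9], 0.79), ([309.6, 238.7], 0.66), ([235.4, 2
[... 728 characters left out ...]
([432.9, 324.0], 0.93), ([183.2, 255.2], 0.73)]
beaker [([436.4, 181.9], 0.93)]
solvent_1 [([185.7, 254.4], 0.86), ([123.8, 243.5], 0.71)]
wrist [[416.88212531   0.         320.21570114]
 [  0.         416.88212531 246.06791176]
 [  0.           0.           1.        ]] [-0.07779148  0.          0.          0.          0.        ] None None [[-3.57507132e-04 -3.01018040e-01  9.53618378e-01 -1.42908621e-01]
 [ 9.99999688e-01 -7.79874537e-04  1.28721004e-04  2.16611412e-04]
 [ 7.04955347e-04  9.53618126e-01  3.01018225e-01 -7.53608577e-02]
 [ 0.00000000e+00  0.00000000e+00  0.00000000e+00  1.00000000e+00]]
plunger_1 []
syringe_1 []
rack []
reject_pot []
eluent_bottle []
beaker []
solvent_1 []
```

View pics/scene0.png

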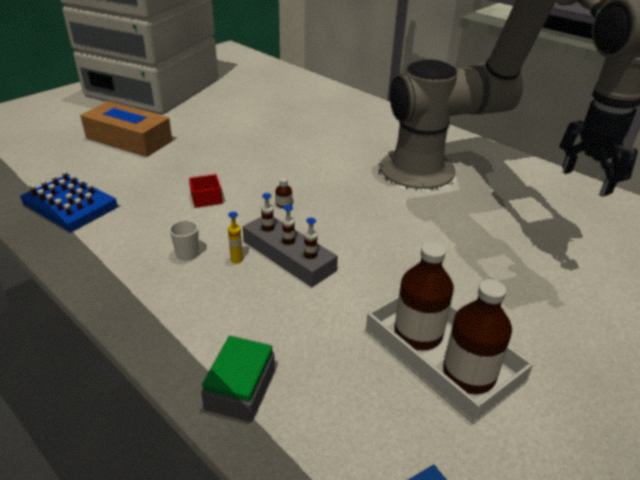

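View pics/top0.png

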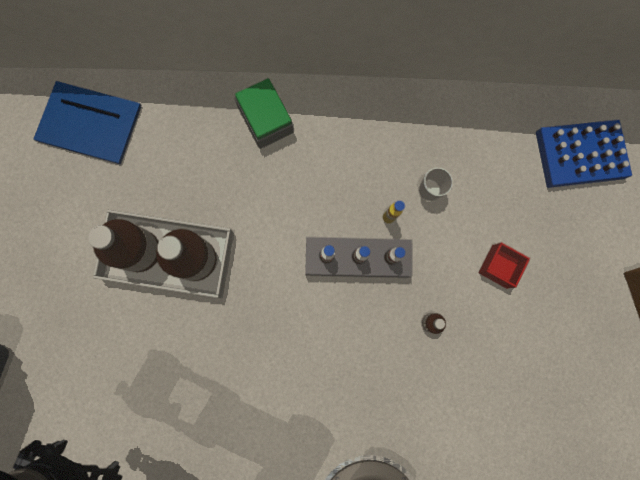

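```bash
cat > h.py <<'E'
import numpy as np, cv2
from scipy.spatial.transform import Rotation as R
def ray(c,xy,s=None):
    u=cv2.undistortPoints(np.array([[xy]],float),c["intrinsics"],c["dist"])[0,0]
    d=np.array([u[0],u[1],1.])
    if c.get("T_tool_cam") is not None:
        T=np.array(c["T_tool_cam"]);Rt=R.from_quat(s["ee_rot"]).as_matrix()
        return np.array(s["eef_pos"])+Rt@T[:3,3], Rt@T[:3,:3]@d
    Rm=cv2.Rodrigues(np.array(c["rvec"]))[0];t=np.array(c["tvec"]).ravel()
    return -Rm.T@t, Rm.T@d
def at(c,xy,z,s=None):
    o,d=ray(c,xy,s);return o+d*(z-o[2])/d[2]
def blobs(img,lo,hi,mina=8):
    h=cv2.cvtColor(img,cv2.COLOR_RGB2HSV);m=cv2.inRange(h,lo,hi)
    n,l,st,ce=cv2.connectedComponentsWithStats(m)
    return m,[(ce[i],st[i]) for i in range(1,n) if st[i][4]>=mina]
E
python3 - <<'E'
from h import *; from bench import *
for n in ["top","scene"]:
    c=camera(n)
    m,b=blobs(c["color"],(105,110,50),(130,255,255))
    print(n,"blue")
    for ce,st in b:
        print(ce.round(1),st, at(c,ce,.136).round(4))
    m,b=blobs(c["color"],(0,150,60),(6,255,255),60); m2,b2=blobs(c["color"],(172,150,60),(180,255,255),60)
    for ce,st in b+b2: print("red",ce.round(1),st,at(c,ce,.04).round(4))
    g=c["color"]
    if n=="top":
        crop=g[150:350,290:550]; cv2.imwrite("pics/crop1.png",cv2.resize(crop,(780,600),interpolation=cv2.INTER_CUBIC)[:,:,::-1])
        for t,z in [("beaker",.04),("eluent_bottle",.04)]:
            for d in spot_in(c,t): print(t,d["xy"],at(c,d["xy"],z).round(3))
E
```

```text
top blue
[ 86.7 122.2] [  34   82  106   81 5333] [0.7864 0.5984 0.136 ]
[581.3 153.9] [ 537  120   95   67 3700] [ 0.7525 -0.4186  0.136 ]
[399.1 205.3] [395 201   9  10  69] [ 0.6312 -0.0346  0.136 ]
[328.6 250.2] [324 246  10  10  79] [0.5379 0.104  0.136 ]
[364.4 251.1] [360 247  10  10  80] [0.5378 0.034  0.136 ]
[399.5 252. ] [395 247  10  11  80] [ 0.5378 -0.0352  0.136 ]
red [505.9 266.2] [ 485  243   44   45 1014] [ 0.5242 -0.2898  0.04  ]
beaker [437.3, 180.7] [ 0.712 -0.14   0.04 ]
eluent_bottle [436.0, 321.2] [ 0.403 -0.133  0.04 ]
eluent_bottle [185.5, 256.2] [0.529 0.405 0.04 ]
scene blue
[124.5 115.3] [105 109  40  14 284] [ 0.5532 -0.6087  0.136 ]
[ 67.8 181. ] [ 65 175   7  12  42] [ 0.8275 -0.388   0.136 ]
[ 60.7 193.1] [ 52 177  19  30 236] [ 0.8625 -0.3506  0.136 ]
[ 71.9 207.6] [  21  179   96   53 1948] [ 0.872  -0.2803  0.136 ]
[ 47.6 189.1] [ 44 182  10  15  55] [ 0.8755 -0.3856  0.136 ]
[ 38.6 188.1] [ 35 186   8   6  21] [ 0.8877 -0.4028  0.136 ]
[266.3 195.5] [263 193   8   6  35] [ 0.5419 -0.0324  0.136 ]
[287.4 207.1] [283 204   9   7  45] [0.5398 0.0338 0.136 ]
[232.6 214.3] [229 212   8   6  38] [ 0.6424 -0.0264  0.136 ]
[310.7 220.3] [307 218   9   6  42] [0.5388 0.1039 0.136 ]
[428.9 474.5] [409 465  37  15 283] [0.8333 0.6136 0.136 ]
red [205.4 190.3] [189 175  34  32 770] [ 0.5408 -0.2726  0.04  ]
```

View pics/crop1.png

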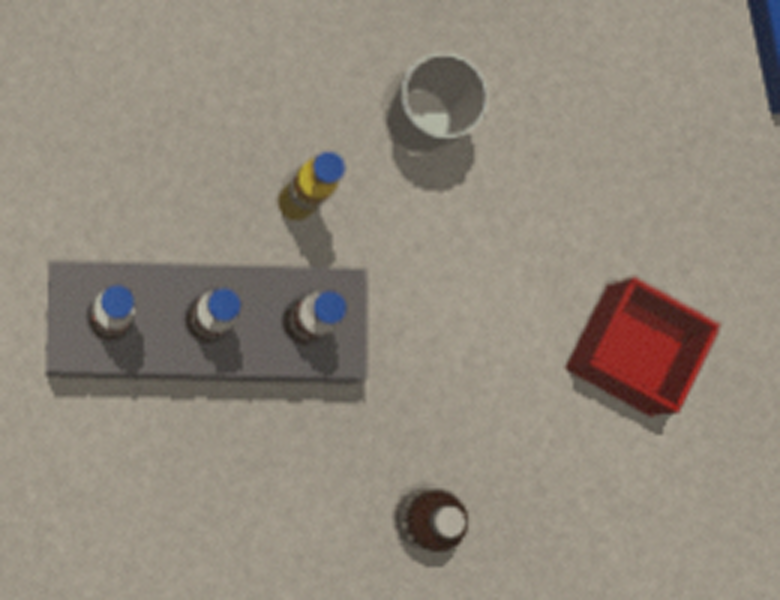

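The top view shows the rack with plunger pads at pixels (329,250), (364,251) and (400,252). The yellow look-alike is at (399,205), the pot at (506,266), the beaker at (437,181) and the small bottle at (435,323). Next I work out the pot geometry and the moves.

```bash
cat >> h.py <<'E'
def go(s,p):
    Rt=R.from_quat(s["ee_rot"]).as_matrix()
    return (Rt.T@(np.array(p)-s["eef_pos"])*100).round(2)
E
python3 - <<'E'
from h import *; from bench import *
s=get_state(); print(R.from_quat(s["ee_rot"]).as_matrix().round(3))
c=camera("top")
P=[at(c,(290+a/3,150+b/3),.05) for a,b in [(633,280),(718,325),(677,411),(592,362)]]
for p in P: print(p.round(4))
P=np.array(P);print(P.mean(0),[np.linalg.norm(P[i]-P[i-1]).round(3) for i in range(4)], np.arctan2(*(P[0]-P[3])[[1,0]]))
Q=[at(c,(290+a/3,150+b/3),.045) for a,b in [(50,262),(366,269),(366,380),(48,374)]]
for p in Q: print(p.round(4))
print(np.mean(Q,0))
print("solv", [at(c,d["xy"],.1).round(3) for d in spot_in(c,"solvent_1")])
E
```

```text
[[ 0.     0.337  0.941]
 [ 0.     0.941 -0.337]
 [-1.     0.     0.   ]]
[ 0.573  -0.2762  0.05  ]
[ 0.5416 -0.3387  0.05  ]
[ 0.4787 -0.3058  0.05  ]
[ 0.5126 -0.244   0.05  ]
[ 0.52646895 -0.29119234  0.05      ] [np.float64(0.068), np.float64(0.07), np.float64(0.071), np.float64(0.07)] -0.48964360835314147
[0.5759 0.147  0.045 ]
[ 0.5767 -0.0811  0.045 ]
[ 0.4965 -0.0807  0.045 ]
[0.4956 0.1465 0.045 ]
[0.53620926 0.03290641 0.045     ]
solv [array([0.529, 0.393, 0.1  ])]
```

```bash
python3 -m creep '[[0,0,0,0,0.175],[0,0,0,0,0.175],[0,0,0,0,0.175],[0,0,0,0,0.175],[0,0,0,0,0.175],[0,0,0,0,0.175],[0,0,0,0,0.177],[0,0,3.5,3.8,0],[0,0,3.5,3.8,0],[0,0,3.5,3.8,0],[0,0,3.5,3.8,0],[0,0,3.5,3.8,0],[0,0,3.5,3.8,0],[0,0,3.5,3.8,0],[0,0,3.5,3.8,0],[0,0,3.5,3.8,0],[0,0,3.5,3.8,0],[0,0,0,0,0]]'
python3 - <<'E'
from h import *; from bench import *
s=get_state(); print(s); print(R.from_quat(s["ee_rot"]).as_matrix().round(3),go(s,[.5375,.1035,.15]))
E
```

```text
clock: 3.75
eef_pos: [0.5288, 0.1116, 0.2308]
ee_rot: [-0.501, -0.499, 0.501, -0.499]
force: [0.1, 0.6, -0.5]
width: -0.005
{'clock': 3.75, 'q': array([ 6.64557986e-02,  3.70665254e-01,  1.48253358e+00, -5.45507791e-04,
        1.28821339e+00,  7.08959520e-02]), 'joint_velocities': array([ 0.05956164, -0.03082978,  0.04952721,  0.02279305,  0.01242012,
        0.03164248]), 'effort': array([ -1.78577062, -44.336586  , -25.78540921,  -0.30437638,
        -0.18191089,  -0.35053653]), 'eef_pos': array([0.52878234, 0.11159689, 0.23078342]), 'ee_rot': array([-0.50099727, -0.49874525,  0.50114443, -0.49910836]), 'force': array([ 0.05383878,  0.56651081, -0.50440755]), 'torque': array([ 0.0300397 , -0.00702799, -0.00391877]), 'width': -0.004792151101704265}
[[ 0.     1.    -0.004]
 [-0.001 -0.004 -1.   ]
 [-1.     0.     0.001]] [8.08 0.87 0.8 ]
```

```bash
python3 -m creep '[[0,2,0.87,0.8,0],[0,3,0,0,0],[0,2.5,0,0,0],[0,0,0,0,0]]'
python3 - <<'E'
from h import *; from bench import *
s=get_state(); print(s["eef_pos"],s["force"],go(s,[.5375,.1035,.15]))
c=camera("wrist");cv2.imwrite("pics/w1.png",c["color"][:,:,::-1])
m,b=blobs(c["color"],(105,110,40),(130,255,255),40)
for ce,st in b: print(ce.round(1),st,at(c,ce,.136,s).round(4))
E
```

```text
clock: 4.25
eef_pos: [0.5339, 0.107, 0.1548]
ee_rot: [0.499, 0.501, -0.501, 0.499]
force: [-0.8, 0.1, 0.4]
width: -0.002
[0.53390382 0.10697476 0.15479919] [-0.80094442  0.0625825   0.44045277] [0.48 0.36 0.35]
[338.2 301.1] [311 288  47  32 792] [0.5429 0.1081 0.136 ]
[320.9 439.1] [312 422  18  33 447] [0.5356 0.0343 0.136 ]
```

View pics/w1.png

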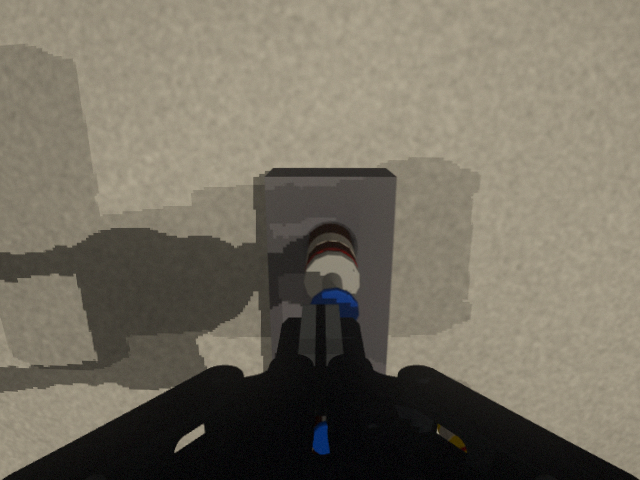

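```bash
python3 -m creep '[[0,0.5,0.5,0.3,0],[0,0.3,0,0,0],[0,0.2,0,0,0],[0,0.2,0,0,0],[0,0,0,0,0]]'
python3 -m creep '[[0,0.2,0,0,0],[0,0.2,0,0,0],[0,0.2,0,0,0],[0,0.2,0,0,0],[0,0,0,0,0]]'
python3 -m creep '[[0,0.2,0,0,0],[0,0.2,0,0,0],[0,0,0,0,0]]'
```

```text
clock: 4.92
eef_pos: [0.5406, 0.1033, 0.1442]
ee_rot: [0.5, 0.5, -0.5, 0.5]
force: [-0.7, 0.3, 0.6]
width: 0.005
clock: 5.55
eef_pos: [0.5406, 0.1033, 0.1362]
ee_rot: [0.5, 0.5, -0.5, 0.5]
force: [-0.1, 0.6, -0.2]
width: -0.0
clock: 5.92
eef_pos: [0.5406, 0.1033, 0.1321]
ee_rot: [0.5, 0.5, -0.5, 0.5]
force: [0.0, -0.1, 0.8]
width: 0.001
```

```bash
for i in 1; do python3 -m creep '[[0,0.2,-0.1,0,0],[0,0.2,0,0,0],[0,0,0,0,0]]'; python3 -m creep '[[0,0.15,0,0,0],[0,0.15,0,0,0]]';  python3 -m creep '[[0,0.1,0,0,0],[0,0.1,0,0,0]]';done
```

```text
clock: 6.3
eef_pos: [0.5395, 0.1033, 0.1281]
ee_rot: [-0.5, -0.5, 0.5, -0.5]
force: [0.3, 0.1, 1.3]
width: 0.003
clock: 6.55
eef_pos: [0.5398, 0.1033, 0.1253]
ee_rot: [0.5, 0.5, -0.5, 0.5]
force: [1.0, -0.6, 2.5]
width: 0.004
clock: 6.8
eef_pos: [0.5397, 0.1033, 0.1233]
ee_rot: [0.5, 0.5, -0.5, 0.5]
force: [0.7, 0.3, 2.3]
width: -0.002
```

```bash
python3 -m creep '[[0,0.1,0,0,0],[0,0,0,0,0]]';  python3 -m creep '[[0,0.1,0,0,0],[0,0,0,0,0]]';python3 -m creep '[[0,0.1,0,0,0],[0,0,0,0,0]]'
```

```text
clock: 7.05
eef_pos: [0.5395, 0.1033, 0.1222]
ee_rot: [0.5, 0.5, -0.5, 0.5]
force: [1.0, -0.2, 1.5]
width: 0.002
clock: 7.3
eef_pos: [0.5396, 0.1033, 0.1212]
ee_rot: [0.5, 0.5, -0.5, 0.5]
force: [1.2, 0.8, 1.8]
width: -0.0
clock: 7.55
eef_pos: [0.5396, 0.1033, 0.1202]
ee_rot: [0.5, 0.5, -0.5, 0.5]
force: [-0.0, 0.5, 1.4]
width: -0.003
```

```bash
python3 -m creep '[[0,0.2,0,0,0],[0,0.2,0,0,0]]';  python3 -m creep '[[0,0.2,0,0,0],[0,0.1,0,0,0],[0,0,0,0,0]]';python3 -m creep '[[0,0.1,0,0,0],[0,0,0,0,0]]'; python3 -m creep '[[0,0.1,0,0,0],[0,0,0,0,0]]'
```

```text
clock: 7.8
eef_pos: [0.5397, 0.1033, 0.1162]
ee_rot: [0.5, 0.5, -0.5, 0.5]
force: [0.2, 0.0, 3.0]
width: -0.003
clock: 8.18
eef_pos: [0.5394, 0.1033, 0.1131]
ee_rot: [0.5, 0.5, -0.5, 0.5]
force: [1.0, -0.4, 1.4]
width: -0.001
clock: 8.43
eef_pos: [0.5396, 0.1033, 0.1122]
ee_rot: [0.5, 0.5, -0.5, 0.5]
force: [0.4, -1.1, 1.3]
width: 0.002
clock: 8.68
eef_pos: [0.5396, 0.1033, 0.1113]
ee_rot: [0.5, 0.5, -0.5, 0.5]
force: [0.8, 0.3, 2.4]
width: -0.005
```

```bash
python3 -m creep '[[0,0.1,0,0,0],[0,0,0,0,0]]';  python3 -m creep '[[0,0.1,0,0,0],[0,0,0,0,0]]';python3 -m creep '[[0,0.1,0,0,0],[0,0,0,0,0]]'; python3 -m creep '[[0,0.05,0,0,0],[0,0,0,0,0]]'
```

```text
clock: 8.93
eef_pos: [0.5396, 0.1033, 0.1102]
ee_rot: [0.5, 0.5, -0.5, 0.5]
force: [0.6, 0.3, 2.8]
width: 0.0
clock: 9.18
eef_pos: [0.5396, 0.1033, 0.1092]
ee_rot: [0.5, 0.5, -0.5, 0.5]
force: [1.2, 0.8, 1.7]
width: 0.0
clock: 9.43
eef_pos: [0.5396, 0.1033, 0.1082]
ee_rot: [0.5, 0.5, -0.5, 0.5]
force: [0.8, -0.1, 1.6]
width: -0.001
clock: 9.68
eef_pos: [0.5397, 0.1033, 0.1079]
ee_rot: [0.5, 0.5, -0.5, 0.5]
force: [0.6, -0.5, 3.6]
width: -0.001
```

```bash
python3 -m creep '[[0,0.1,0,0,0],[0,0,0,0,0]]';  python3 -m creep '[[0,0.05,0,0,0],[0,0,0,0,0]]'
```

```text
clock: 9.93
eef_pos: [0.54, 0.1033, 0.1071]
ee_rot: [0.5, 0.5, -0.5, 0.5]
force: [1.1, -0.1, 5.3]
width: 0.003
clock: 10.18
eef_pos: [0.5402, 0.1033, 0.1068]
ee_rot: [0.5, 0.5, -0.5, 0.5]
force: [1.5, -0.8, 6.0]
width: 0.001
```

```bash
python3 -m creep '[[0,0.1,0,0,0],[0,0,0,0,0]]';  python3 -m creep '[[0,0.05,0,0,0],[0,0,0,0,0]]'
```

```text
clock: 10.42
eef_pos: [0.5404, 0.1033, 0.1061]
ee_rot: [0.501, 0.499, -0.499, 0.5]
force: [0.2, -0.3, 8.0]
width: 0.002
clock: 10.68
eef_pos: [0.5405, 0.1034, 0.1059]
ee_rot: [0.501, 0.499, -0.499, 0.501]
force: [0.8, -0.5, 9.8]
width: -0.003
```

Syringe at y=0.10 is sound and home, since force only climbed at z≈0.107. On to the middle one.

```bash
python3 -m creep '[[0,-0.5,0,0,0],[0,-2,0,0,0],[0,-2,0,0,0],[0,0,-0.1,3.5,0],[0,0,0,3.5,0],[0,0,0,0,0],[0,0.6,0,0,0],[0,0.3,0,0,0],[0,0.2,0,0,0],[0,0,0,0,0]]'
python3 -m creep '[[0,0.15,0,0,0],[0,0.15,0,0,0],[0,0.15,0,0,0],[0,0.15,0,0,0],[0,0,0,0,0]]'
python3 -m creep '[[0,0.15,0,0,0],[0,0.15,0,0,0],[0,0,0,0,0]]'
```

```text
clock: 11.92
eef_pos: [0.5385, 0.0338, 0.1385]
ee_rot: [0.5, 0.5, -0.5, 0.5]
force: [0.6, -0.0, -0.2]
width: -0.006
clock: 12.55
eef_pos: [0.5387, 0.0333, 0.1329]
ee_rot: [0.5, 0.5, -0.5, 0.5]
force: [-0.4, 0.4, 1.8]
width: -0.002
clock: 12.92
eef_pos: [0.5386, 0.0333, 0.1296]
ee_rot: [0.5, 0.5, -0.5, 0.5]
force: [-0.6, 0.1, 2.1]
width: -0.002
```

```bash
python3 -m creep '[[0,0.15,0,0,0],[0,0.15,0,0,0],[0,0,0,0,0]]'
python3 -m creep '[[0,0.15,0,0,0],[0,0.1,0,0,0],[0,0,0,0,0]]'
python3 -m creep '[[0,0.1,0,0,0],[0,0,0,0,0]]'
python3 -m creep '[[0,0.1,0,0,0],[0,0,0,0,0]]'
python3 -m creep '[[0,0.1,0,0,0],[0,0,0,0,0]]'
```

```text
clock: 13.3
eef_pos: [0.5386, 0.0333, 0.1266]
ee_rot: [0.5, 0.5, -0.5, 0.5]
force: [-0.1, 0.3, 0.8]
width: 0.001
clock: 13.68
eef_pos: [0.5386, 0.0333, 0.1242]
ee_rot: [0.5, 0.5, -0.5, 0.5]
force: [0.0, 0.5, 2.3]
width: 0.004
clock: 13.92
eef_pos: [0.5386, 0.0333, 0.1232]
ee_rot: [0.5, 0.5, -0.5, 0.5]
force: [1.2, -0.1, 2.4]
width: -0.004
clock: 14.18
eef_pos: [0.5387, 0.0333, 0.1224]
ee_rot: [0.5, 0.5, -0.5, 0.5]
force: [-0.5, -0.5, 4.3]
width: 0.001
clock: 14.42
eef_pos: [0.5388, 0.0333, 0.1217]
ee_rot: [0.5, 0.5, -0.5, 0.5]
force: [-0.1, -0.5, 6.1]
width: -0.002
```

```bash
python3 -m creep '[[0,0.1,0,0,0],[0,0,0,0,0]]'
```

```text
clock: 14.68
eef_pos: [0.5391, 0.0333, 0.1211]
ee_rot: [0.5, 0.5, -0.5, 0.5]
force: [-0.8, -0.6, 8.1]
width: 0.001
```

Resistance on the middle one climbs from z≈0.123, which is the 15 mm blockage. I'll leave it there and test the third.

```bash
python3 -m creep '[[0,-0.5,0,0,0],[0,-1.5,0,0,0],[0,-1,0,0,0],[0,0,0,3.5,0],[0,0,0,3.5,0],[0,0,0,0,0],[0,0.6,0,0,0],[0,0.3,0,0,0],[0,0.2,0,0,0],[0,0,0,0,0]]'
python3 -m creep '[[0,0.15,0,0,0],[0,0.15,0,0,0],[0,0.15,0,0,0],[0,0.15,0,0,0],[0,0,0,0,0]]'
python3 -m creep '[[0,0.15,0,0,0],[0,0.15,0,0,0],[0,0,0,0,0]]'
python3 -m creep '[[0,0.15,0,0,0],[0,0.15,0,0,0],[0,0,0,0,0]]'
```

```text
clock: 15.92
eef_pos: [0.5385, -0.0362, 0.1391]
ee_rot: [0.5, 0.5, -0.5, 0.5]
force: [0.3, -0.9, -0.2]
width: -0.001
clock: 16.55
eef_pos: [0.5386, -0.0367, 0.1332]
ee_rot: [0.5, 0.5, -0.5, 0.5]
force: [1.1, -0.9, 0.5]
width: -0.0
clock: 16.92
eef_pos: [0.5386, -0.0367, 0.1301]
ee_rot: [0.5, 0.5, -0.5, 0.5]
force: [-0.9, -0.3, 0.0]
width: -0.003
clock: 17.3
eef_pos: [0.5385, -0.0367, 0.127]
ee_rot: [0.5, 0.5, -0.5, 0.5]
force: [-0.1, -0.2, -0.4]
width: 0.0
```

Run:
```python
from h import *; from bench import *
s=get_state(); print(s["eef_pos"],s["force"])
c=camera("wrist");cv2.imwrite("pics/w2.png",c["color"][:,:,::-1])
c=camera("scene");cv2.imwrite("pics/s2.png",cv2.resize(c["color"][170:290,180:360],None,fx=4,fy=4,interpolation=cv2.INTER_CUBIC)[:,:,::-1])
```

```text
[ 0.53851741 -0.03665882  0.1270457 ] [-0.05989759 -0.21696802 -0.36941858]
```

View pics/w2.png

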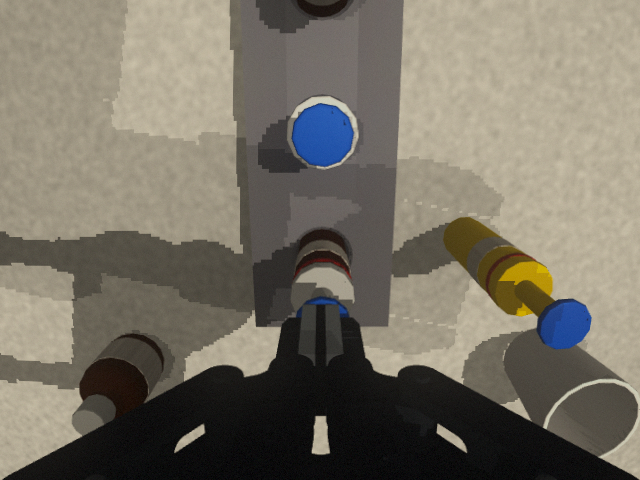

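View pics/s2.png

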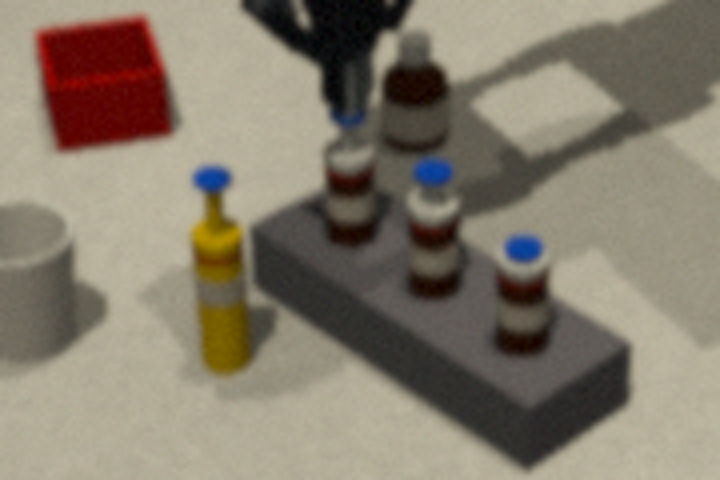

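The views show finger tips on the centre of the third pad, the near plunger down on its cap and the middle one part-way. I'll continue.

```bash
python3 -m creep '[[0,0.15,0,0,0],[0,0.15,0,0,0]]'
python3 -m creep '[[0,0.1,0,0,0],[0,0.1,0,0,0]]'
python3 -m creep '[[0,0.1,0,0,0],[0,0.1,0,0,0]]'
python3 -m creep '[[0,0.1,0,0,0],[0,0.1,0,0,0]]'
```

```text
clock: 17.65
eef_pos: [0.5387, -0.0367, 0.1243]
ee_rot: [0.5, 0.5, -0.5, 0.5]
force: [-1.1, 0.2, 1.5]
width: -0.002
clock: 17.9
eef_pos: [0.5386, -0.0367, 0.1222]
ee_rot: [0.5, 0.5, -0.5, 0.5]
force: [-0.2, 0.9, 2.1]
width: 0.003
clock: 18.15
eef_pos: [0.5387, -0.0367, 0.1202]
ee_rot: [0.5, 0.5, -0.5, 0.5]
force: [-0.6, 0.2, 1.2]
width: 0.001
clock: 18.4
eef_pos: [0.5387, -0.0367, 0.1182]
ee_rot: [0.5, 0.5, -0.5, 0.5]
force: [0.1, 0.3, 1.7]
width: -0.001
```

```bash
python3 -m creep '[[0,0.2,0,0,0],[0,0.2,0,0,0],[0,0.2,0,0,0],[0,0.1,0,0,0],[0,0,0,0,0]]'
python3 -m creep '[[0,0.1,0,0,0],[0,0.1,0,0,0],[0,0,0,0,0]]'
python3 -m creep '[[0,0.1,0,0,0],[0,0.1,0,0,0],[0,0,0,0,0]]'
```

```text
clock: 19.02
eef_pos: [0.5385, -0.0367, 0.1111]
ee_rot: [0.5, 0.5, -0.5, 0.5]
force: [-0.3, 0.2, 0.9]
width: -0.001
clock: 19.4
eef_pos: [0.5386, -0.0367, 0.1092]
ee_rot: [0.5, 0.5, -0.5, 0.5]
force: [0.0, 0.7, 0.4]
width: 0.0
clock: 19.77
eef_pos: [0.5387, -0.0367, 0.1074]
ee_rot: [0.5, 0.5, -0.5, 0.5]
force: [-0.5, -0.0, 1.4]
width: -0.001
```

```bash
python3 -m creep '[[0,0.1,0,0,0],[0,0,0,0,0]]'
python3 -m creep '[[0,0.1,0,0,0],[0,0,0,0,0]]'
python3 -m creep '[[0,0.05,0,0,0],[0,0,0,0,0]]'
```

```text
clock: 20.02
eef_pos: [0.5389, -0.0367, 0.1066]
ee_rot: [0.5, 0.5, -0.5, 0.5]
force: [-1.1, -0.4, 4.3]
width: 0.001
clock: 20.27
eef_pos: [0.5391, -0.0368, 0.106]
ee_rot: [0.5, 0.5, -0.5, 0.5]
force: [-1.3, 0.9, 6.9]
width: -0.001
clock: 20.52
eef_pos: [0.5392, -0.0368, 0.1058]
ee_rot: [0.5, 0.499, -0.5, 0.501]
force: [-1.2, 0.1, 9.5]
width: 0.0
```

```bash
python3 -m creep '[[0,-0.5,0,0,0],[0,-2,0,0,0],[0,-3,0,0,0],[0.7,-1,0,-3.5,0],[0.7,0,0,-3.5,0],[0.7,0,0,0,0],[0.7,0,0,0,0]]'
python3 - <<'E'
from h import *; from bench import *
s=get_state(); print(s["eef_pos"],s["force"],s["width"])
c=camera("wrist");cv2.imwrite("pics/w3.png",c["color"][:,:,::-1])
m,b=blobs(c["color"],(105,110,40),(130,255,255),40)
for ce,st in b: print(ce.round(1),st,at(c,ce,.108,s).round(4),at(c,ce,.122,s).round(4))
c=camera("top")
m,b=blobs(c["color"],(105,110,50),(130,255,255))
for ce,st in b: print(ce.round(1),st,at(c,ce,.108).round(4),at(c,ce,.122).round(4))
E
```

```text
clock: 21.4
eef_pos: [0.5385, 0.033, 0.1695]
ee_rot: [0.5, 0.5, -0.5, 0.5]
force: [-1.0, -0.6, 0.1]
width: 0.701
[0.53850324 0.03299711 0.16946466] [-0.95685181 -0.57546707  0.09874853] 0.7006913216567447
[321.7 129.1] [ 300  107   44   45 1561] [0.5407 0.1034 0.108 ] [0.5406 0.1038 0.122 ]
[321.6 276.2] [ 300  256   44   41 1363] [0.5407 0.0285 0.108 ] [0.5407 0.0341 0.122 ]
[321.5 379. ] [304 363  36  33 927] [ 0.5407 -0.0351  0.108 ] [ 0.5406 -0.0252  0.122 ]
[ 86.7 122.1] [  34   82  106   81 5340] [0.7976 0.612  0.108 ] [0.7921 0.6052 0.122 ]
[581.5 153.8] [ 537  120   95   66 3664] [ 0.7629 -0.4365  0.108 ] [ 0.7578 -0.4277  0.122 ]
[327.8 252. ] [323 248  10   9  68] [0.5376 0.1041 0.108 ] [0.5359 0.1048 0.122 ]
[398.6 256.7] [396 255   6   4  11] [ 0.5316 -0.0391  0.108 ] [ 0.53   -0.0363  0.122 ]
```

View pics/w3.png

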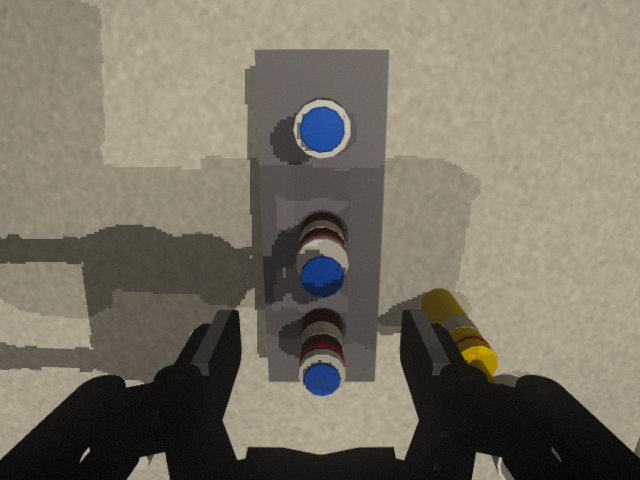

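The wrist view shows the outer pads home (322,129 and 322,379) and the middle one raised at (322,276), centred between the jaws. Descending.

```bash
python3 -m creep '[[0.7,2,0.1,-0.07,0],[0.7,2,0,0,0],[0.7,2,0,0,0],[0.7,2,0,0,0],[0.7,1.5,0,0,0],[0.7,1,0,0,0],[0.7,0.3,0,0,0],[0.7,0,0,0,0]]'
```

```text
clock: 22.5
eef_pos: [0.5399, 0.0339, 0.062]
ee_rot: [0.5, 0.5, -0.5, 0.5]
force: [0.1, 0.2, 1.0]
width: 0.701
```

```bash
python3 -m creep '[[0.7,0.25,0,0,0],[0.7,0.25,0,0,0],[0.5,0,0,0,0],[0.4,0,0,0,0],[0.3,0,0,0,0]]'; python3 -m creep '[[0.2,0,0,0,0],[0.2,0,0,0,0],[0.2,0,0,0,0]]'
python3 - <<'E'
from h import *; from bench import *
s=get_state(); print(s["eef_pos"],s["force"],s["width"])
c=camera("wrist");cv2.imwrite("pics/w4.png",c["color"][:,:,::-1])
c=camera("scene");cv2.imwrite("pics/s4.png",cv2.resize(c["color"][170:290,180:360],None,fx=4,fy=4,interpolation=cv2.INTER_CUBIC)[:,:,::-1])
E
```

```text
clock: 23.12
eef_pos: [0.5395, 0.034, 0.0571]
ee_rot: [0.5, 0.5, -0.5, 0.5]
force: [-1.1, -0.4, 2.7]
width: 0.321
clock: 23.5
eef_pos: [0.5396, 0.0341, 0.0571]
ee_rot: [0.5, 0.5, -0.5, 0.5]
force: [-2.9, -0.8, 5.4]
width: 0.323
[0.53955142 0.03405088 0.05709557] [-2.9437507  -0.82633473  5.35975555] 0.3225610594652644
```

View pics/w4.png

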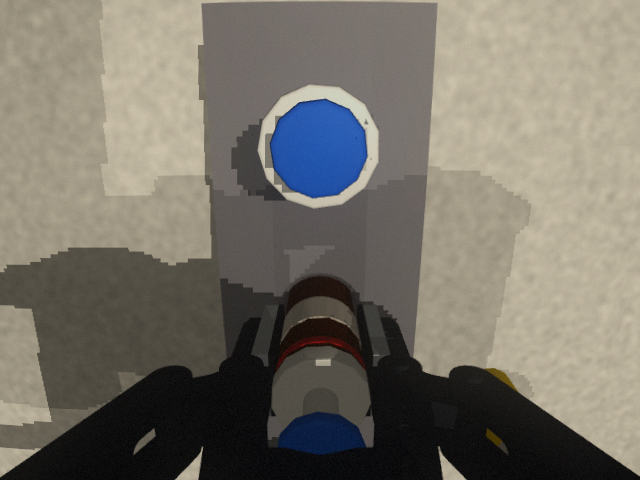

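View pics/s4.png

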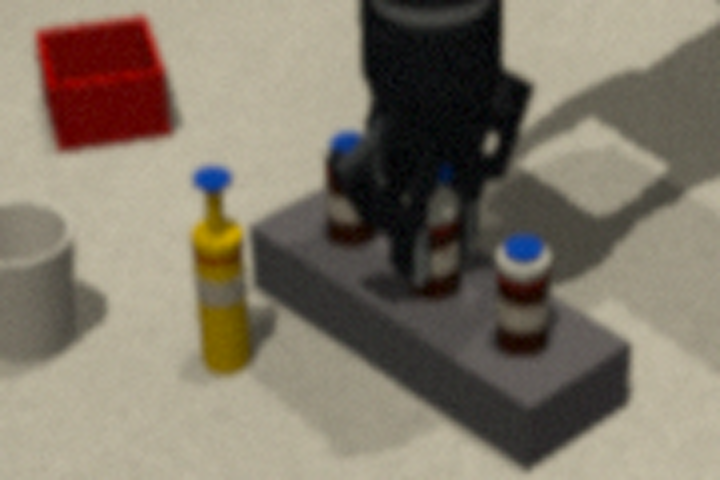

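Grip is good, with width 27.4 mm on the barrel. Lifting.

```bash
python3 -m creep '[[0.2,-0.5,0,0,0],[0.2,-1,0,0,0],[0.2,-1.5,0,0,0],[0.2,-2,0,0,0],[0.2,-2.5,0,0,0],[0.2,-2.5,0,0,0],[0.2,-2,0,0,0],[0.2,-1,0,0,0],[0.2,0,0,0,0]]'
python3 - <<'E'
from h import *; from bench import *
s=get_state(); print(s["eef_pos"],s["force"],s["width"])
c=camera("wrist");cv2.imwrite("pics/w5.png",c["color"][:,:,::-1])
c=camera("scene");cv2.imwrite("pics/s5.png",cv2.resize(c["color"][110:290,120:390],None,fx=2.9,fy=2.9,interpolation=cv2.INTER_CUBIC)[:,:,::-1])
E
```

```text
clock: 24.72
eef_pos: [0.5399, 0.034, 0.1876]
ee_rot: [0.5, 0.5, -0.5, 0.5]
force: [0.1, -0.9, -2.9]
width: 0.317
[0.53990411 0.03399847 0.18758567] [ 0.07343246 -0.87151143 -2.92618428] 0.31728066049479425
```

View pics/w5.png

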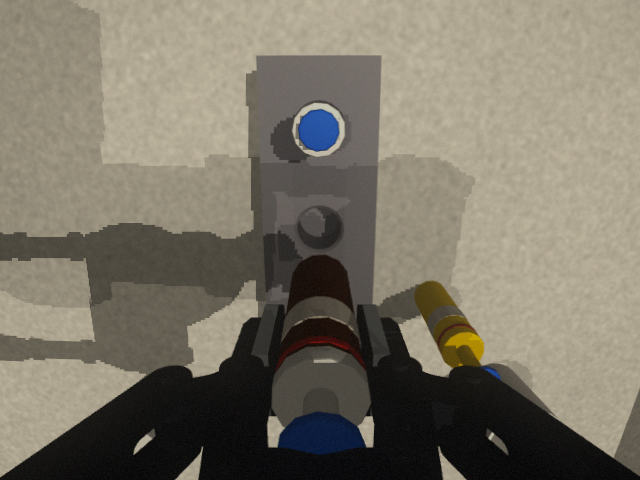

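View pics/s5.png

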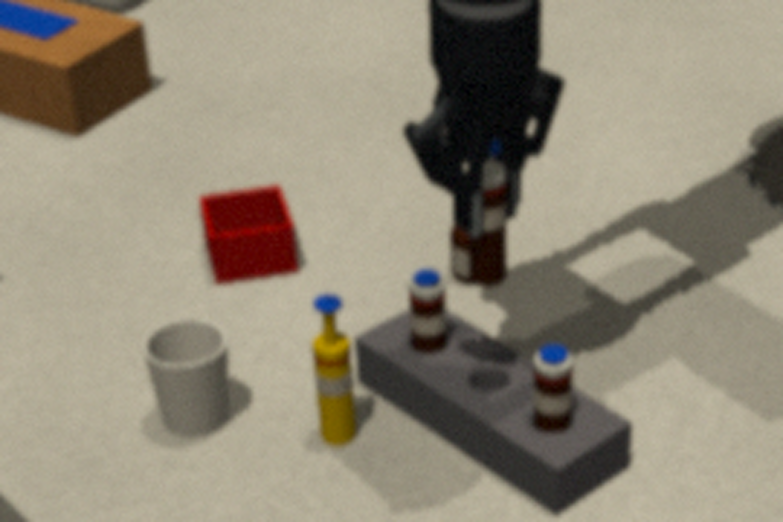

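Syringe is out with its plunger still part-way; the hole is empty at (320,228). Carrying it to the pot.

```bash
python3 -m creep '[[0.2,0,0,2,0],[0.2,0,0,3,0],[0.2,0,0,4,0],[0.2,0,0,4,0],[0.2,0,0,4,0],[0.2,0,-0.3,4,0],[0.2,0,-0.3,4,0],[0.2,0,-0.3,3.5,0],[0.2,0,-0.4,2.5,0],[0.2,0,0,1.5,0],[0.2,0,0,0,0],[0.2,0,0,0,0]]'
python3 - <<'E'
from h import *; from bench import *
s=get_state(); print(s["eef_pos"],s["force"],s["width"])
c=camera("wrist");cv2.imwrite("pics/w6.png",c["color"][:,:,::-1])
c=camera("top");cv2.imwrite("pics/t6.png",cv2.resize(c["color"][150:350,370:630],None,fx=3,fy=3,interpolation=cv2.INTER_CUBIC)[:,:,::-1])
c=camera("scene");cv2.imwrite("pics/s6.png",cv2.resize(c["color"][110:290,120:390],None,fx=2.9,fy=2.9,interpolation=cv2.INTER_CUBIC)[:,:,::-1])
K=c["intrinsics"]
def proj(c,p): return cv2.projectPoints(np.array([p],float),np.array(c["rvec"]),np.array(c["tvec"]),c["intrinsics"],c["dist"])[0].reshape(-1,2)[0]
a=.4896
for sx,sy in [(1,1),(1,-1),(-1,-1),(-1,1)]:
    p=np.array([.5265,-.2912,.05])+37e-3*np.array([sx*np.cos(a)+sy*np.sin(a),-sx*np.sin(a)+sy*np.cos(a),0])
    print((proj(c,p)-[120,110])*2.9)
E
```

```text
clock: 26.32
eef_pos: [0.5266, -0.2902, 0.1865]
ee_rot: [0.5, 0.5, -0.5, 0.5]
force: [0.3, 0.3, -2.4]
width: 0.314
[ 0.52663098 -0.29020016  0.18653329] [ 0.30838795  0.27464779 -2.41539975] 0.31383275869906824
[210.77952933 236.59772355]
[199.54709945 194.23723222]
[281.45195494 183.1545132 ]
[295.67876031 224.54017475]
```

View pics/w6.png

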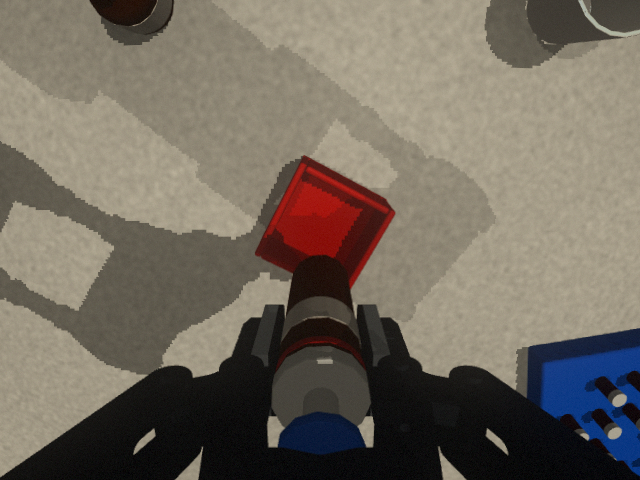

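View pics/s6.png

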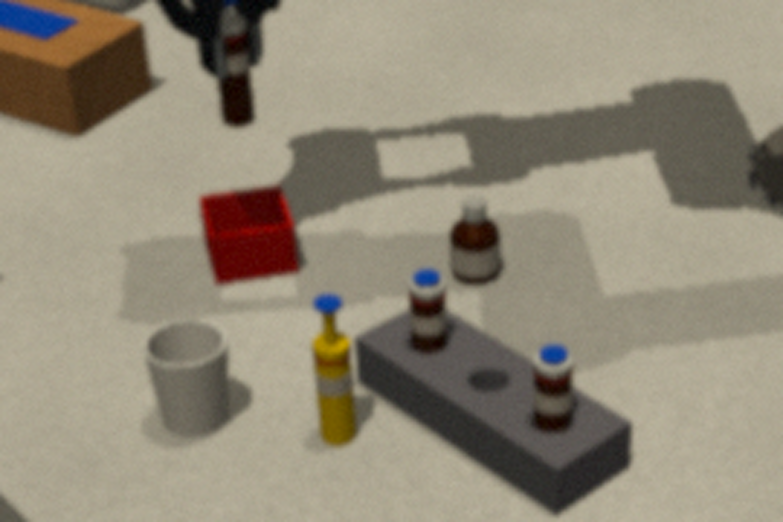

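View pics/t6.png

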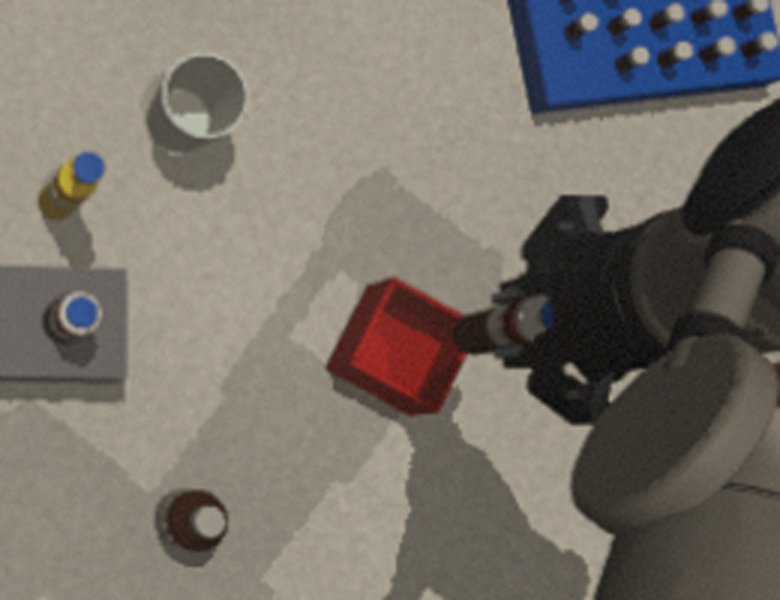

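```bash
python3 - <<'E'
from h import *; from bench import *
s=get_state(); c=camera("wrist")
P=[at(c,p,.05,s) for p in [(304,157),(394,212),(257,255)]]
for p in P: print(p.round(4))
print(((P[1]+P[2])/2).round(4))
E
python3 -m creep '[[0.2,2,0,0.1,0],[0.2,2.5,0,0,0],[0.2,2.5,0,0,0],[0.2,2,0,0,0],[0.2,1,0,0,0],[0.2,0,0,0,0]]'
python3 - <<'E'
from h import *; from bench import *
s=get_state(); c=camera("wrist");cv2.imwrite("pics/w7.png",c["color"][:,:,::-1])
E
```

```text
[ 0.5177 -0.2398  0.05  ]
[ 0.5792 -0.2769  0.05  ]
[ 0.4836 -0.3082  0.05  ]
[ 0.5314 -0.2926  0.05  ]
clock: 27.28
eef_pos: [0.5266, -0.2916, 0.0865]
ee_rot: [0.5, 0.5, -0.5, 0.5]
force: [0.5, 0.4, -1.2]
width: 0.32
```

View pics/w7.png

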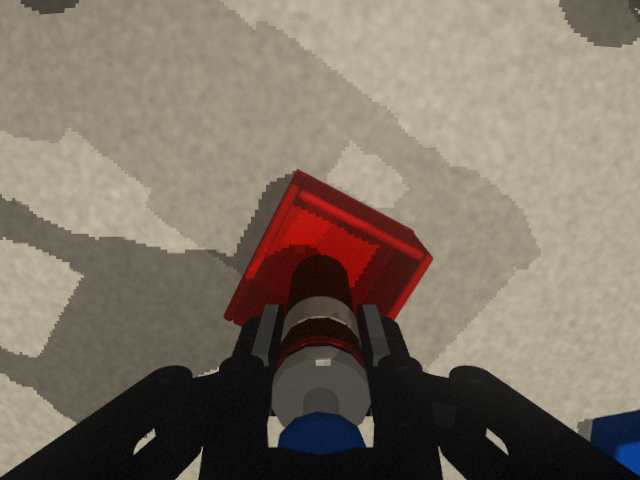

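```bash
python3 -m creep '[[0.2,0.8,0.2,0,0],[0.2,0.8,0,0,0],[0.2,0.7,0,0,0],[0.2,0.4,0,0,0],[0.2,0.2,0,0,0],[0.2,0.1,0,0,0],[0.2,0,0,0,0]]'
python3 -m creep '[[0.2,0.1,0,0,0],[0.2,0.1,0,0,0],[0.2,0,0,0,0]]'
python3 -m creep '[[0.2,0.05,0,0,0],[0.2,0,0,0,0]]'
```

```text
clock: 28.2
eef_pos: [0.5287, -0.292, 0.0569]
ee_rot: [0.5, 0.5, -0.5, 0.5]
force: [0.2, 0.7, -2.2]
width: 0.319
clock: 28.58
eef_pos: [0.5286, -0.292, 0.0547]
ee_rot: [0.5, 0.5, -0.5, 0.5]
force: [-0.2, 0.1, -1.5]
width: 0.326
clock: 28.82
eef_pos: [0.5286, -0.2919, 0.0542]
ee_rot: [0.5, 0.5, -0.5, 0.5]
force: [0.2, -0.1, -2.0]
width: 0.318
```

```bash
python3 -m creep '[[0.2,0.1,0,0,0],[0.2,0,0,0,0]]'
python3 -m creep '[[0.2,0.05,0,0,0],[0.2,0,0,0,0]]'
python3 -m creep '[[0.2,0.05,0,0,0],[0.2,0,0,0,0]]'
```

```text
clock: 29.08
eef_pos: [0.5286, -0.2919, 0.0532]
ee_rot: [0.5, 0.5, -0.5, 0.5]
force: [-0.2, 0.5, -2.0]
width: 0.316
clock: 29.32
eef_pos: [0.5286, -0.292, 0.0527]
ee_rot: [0.5, 0.5, -0.5, 0.5]
force: [-0.4, 0.3, -1.9]
width: 0.32
clock: 29.58
eef_pos: [0.5286, -0.292, 0.0522]
ee_rot: [0.5, 0.5, -0.5, 0.5]
force: [0.3, 0.8, -2.4]
width: 0.321
```

```bash
python3 -m creep '[[0.2,0.05,0,0,0],[0.2,0,0,0,0]]'
python3 -m creep '[[0.2,0.05,0,0,0],[0.2,0,0,0,0]]'
python3 -m creep '[[0.2,0.05,0,0,0],[0.2,0,0,0,0]]'
```

```text
clock: 29.82
eef_pos: [0.5287, -0.292, 0.0521]
ee_rot: [0.5, 0.5, -0.5, 0.5]
force: [-0.4, 0.5, 2.1]
width: 0.317
clock: 30.08
eef_pos: [0.5287, -0.2921, 0.0521]
ee_rot: [0.5, 0.5, -0.5, 0.5]
force: [-2.3, 1.0, 6.1]
width: 0.317
clock: 30.32
eef_pos: [0.5287, -0.2921, 0.0521]
ee_rot: [0.5, 0.5, -0.5, 0.5]
force: [-3.0, 1.6, 9.6]
width: 0.32
```

Seated on the pot floor. Easing off and releasing.

```bash
python3 -m creep '[[0.2,-0.1,0,0,0],[0.2,0,0,0,0],[0.36,0,0,0,0],[0.42,0,0,0,0],[0.5,0,0,0,0],[0.6,0,0,0,0],[0.7,0,0,0,0],[0.7,0,0,0,0]]'
python3 - <<'E'
from h import *; from bench import *
s=get_state(); c=camera("wrist");cv2.imwrite("pics/w8.png",c["color"][:,:,::-1])
E
```

```text
clock: 31.32
eef_pos: [0.5286, -0.292, 0.0517]
ee_rot: [0.5, 0.5, -0.5, 0.5]
force: [0.6, -1.3, -0.0]
width: 0.695
```

View pics/w8.png

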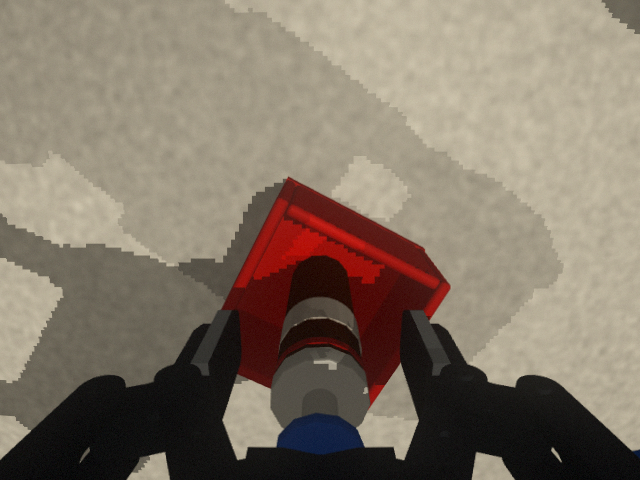

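The syringe stands free in the pot and the jaws are clear. Retreating straight up.

```bash
python3 -m creep '[[0.7,-0.5,0,0,0],[0.7,-1,0,0,0],[0.7,-2,0,0,0],[0.7,-3,0,0,0],[0.7,-4,0,0,0],[0.7,-4,0,0,0],[0.7,0,0,-4,0],[0.7,0,0,-4,0],[0.7,0,-4,0,0],[0.7,0,-4,0,0],[0.7,0,0,0,0]]'
python3 - <<'E'
from h import *; from bench import *
s=get_state(); print(s["eef_pos"],s["force"])
c=camera("wrist");cv2.imwrite("pics/w9.png",c["color"][:,:,::-1])
c=camera("top");cv2.imwrite("pics/t9.png",cv2.resize(c["color"][150:350,290:550],None,fx=3,fy=3,interpolation=cv2.INTER_CUBIC)[:,:,::-1])
m,b=blobs(c["color"],(105,110,50),(130,255,255))
for ce,st in b: print(ce.round(1),at(c,ce,.108).round(4))
c=camera("scene");cv2.imwrite("pics/s9.png",cv2.resize(c["color"][110:290,120:390],None,fx=2.9,fy=2.9,interpolation=cv2.INTER_CUBIC)[:,:,::-1])
E
```

```text
clock: 32.75
eef_pos: [0.4469, -0.2117, 0.1978]
ee_rot: [-0.5, -0.5, 0.5, -0.5]
force: [0.1, -0.1, -0.1]
width: 0.698
[ 0.44693267 -0.21166354  0.19782512] [ 0.10996974 -0.06492547 -0.14244308]
[ 86.7 122.1] [0.7976 0.6121 0.108 ]
[581.2 153.9] [ 0.7626 -0.4359  0.108 ]
[399.1 205.3] [ 0.6377 -0.0404  0.108 ]
[327.9 252. ] [0.5376 0.1039 0.108 ]
[396.8 253.7] [ 0.5377 -0.0354  0.108 ]
```

View pics/t9.png

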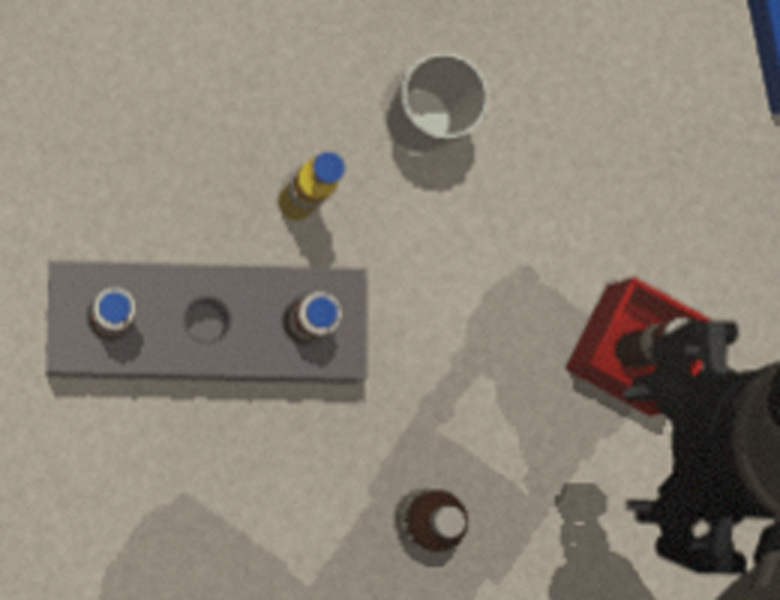

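View pics/s9.png

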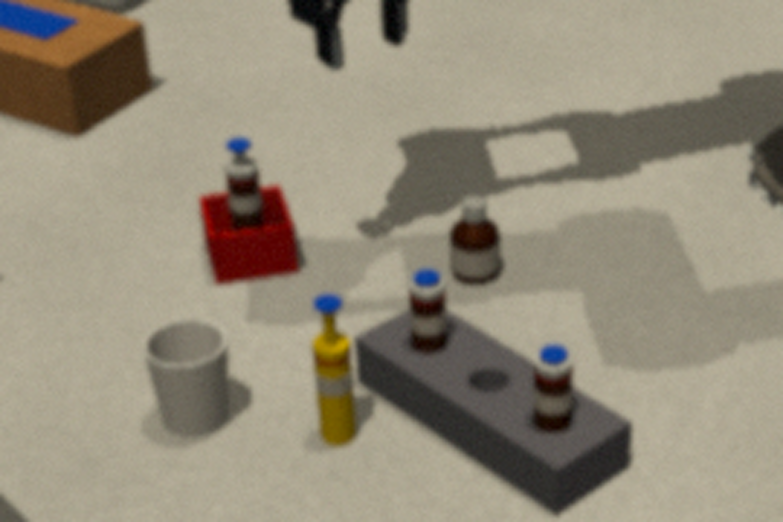

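View pics/w9.png

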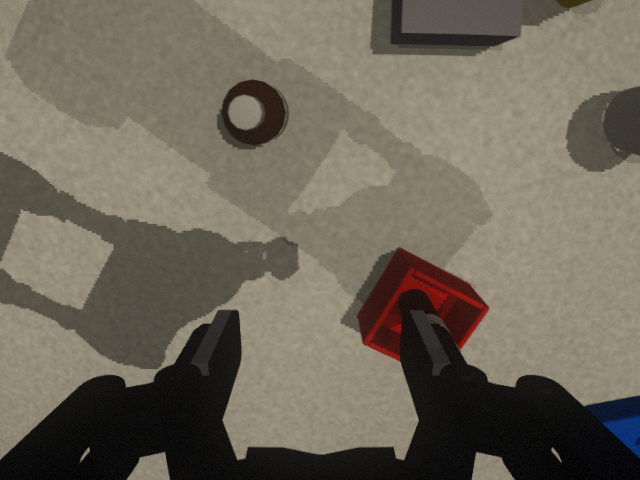

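The pictures show the blocked syringe upright in the pot with its plunger part-way, the other two home in the rack, and the bottles and beaker where they were. Handing in.

```bash
python3 -c "from bench import *; print(finish_job())"
```

```text
the job is handed in; nothing more can be done
None
```

I press-tested all three syringes and handed the job in at about 33 s; `finish_job()` returned no verdict.

- **Sound syringes:** the left and right plungers (y ≈ +0.10 and −0.04) slid home. Force climbed only at about 107 mm, where home was expected, and I stopped at just under 10 N. They are still standing in the rack.
- **Blocked syringe:** the middle one's resistance rose from about 123 mm, 15 mm in. I stopped at about 8 N and, after testing the third, lifted it out by its barrel. I lowered it to the floor of the red pot; the force on touching down peaked at about 10 N. I then released it.
- **Last checks:** the final scene and top pictures show both rack pads down on their caps and the middle hole empty. The rejected syringe is upright in the pot with its plunger still part-way. The small bottle and beaker look unmoved, and so does the yellow look-alike. I did not re-picture the large solvent bottles at the end; the arm went past them only at the start and met no force.
- **Disagreements:** the wrist camera put the pot's centre about 5 mm from the top camera's estimate in x, so I placed the syringe between the two. The sliding force on the third plunger read between about −0.4 and 2 N, below the stated 2 to 4 N and within sensor noise. The pictures and the force rise at home confirmed contact.

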